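# Clamp a test tile in the cam-lock jig

### The job

Clamp the teal-glazed test tile in the cam-lock jig, ready for its glaze drips to be ground off: with the fingertips, push the red-knobbed cam lever clockwise (seen from above) round to its released stop, push the sliding jaw forward by its wooden heel until the tile sits square and tight against the fence, then push the lever back fully to its locked stop. Only push: do not pinch or lift anything, and leave the other things on the table where they stand.

Things in the scene. Friction and masses are not known exactly. Their poses are not given: they have to be found in the camera images.
- tile_jig: cam-lock tile jig fixed to the table: plywood board from x -130 to 138, y -85 to 45 mm, 15 mm thick. Origin on its underside under the slide's centre line; x points from the hand heel (robot's end) to the fence, z up. Fence face at x = 112 mm; cork bed for the tile 16.5 mm above the table. Guides beside the slide are 34 mm high, fence 35, jaw 37.
- cam_lever (a joint): turn of cam and lever about a vertical axis, rad, growing clockwise seen from above: 0 = locked stop (the cam's high lobe presses a brake shoe on the slide, which then stays put under a 25 N push); above 1.1 its low side faces the shoe and the slide is free; 1.65 = released stop. Starts at 0 to 0.12, stays where left; 3 to 10 N at the knob turn it.
- lever_knob (a point): point on the axis of the red upright knob at the lever's end, 55 mm above the table, 75 mm from the cam axis; knob 20 mm thick, 44 to 70 mm above the table. Locked, the lever points at -60 deg from the jig's x axis (right, a little forward); released at -154.5 deg (back to the heel end). Lever arm 12 mm wide, 33 to 40 mm above the table.
- cam_axis (a point): point on the vertical axis of the cam, at x = -40, y = -53 mm of the jig, 36 mm above the table
- jaw_slide (a joint): travel of the sliding jaw along the jig's x axis, m, growing towards the fence, 0 to 0.056. It starts between 0 and 0.02; it reads 0.050 when the tile is held square between jaw and fence. With the cam released about 3 N push it, and it stays where it is left.
- heel_back (a point): centre of the flat back face (the face to push, looking to the jig's -x) of the wooden heel that stands up on the rear end of the slide; 50 mm above the table. The heel is 46 mm wide (jig's y), 16 mm thick and reaches from 30 to 70 mm above the table. It moves with the slide.
- jaw_face (a point): middle of the front face of the jaw (60 mm wide), 20.5 mm above the table; 140 mm ahead of heel_back
- test_tile: terracotta test tile with teal glaze, 34 x 52 x 8 mm, loose on the cork bed between jaw and fence, a little askew; origin at the centre of its underside, x along its 34 mm side, z up. The jaw pushes it square against the fence.
- waiting_tile: bystander: test tile with rust-orange glaze, 34 x 52 x 8 mm, lying on the table behind the banding wheel; origin at the centre of its underside
- brass_stamp: bystander: maker's stamp standing on its brass foot, black handle, 31 mm wide, 91 mm tall; origin at the centre of its underside
- bisque_cup: bystander: orange bisque cup, 66 mm wide, 69 mm tall; origin at the centre of its underside
- rubber_kidney: bystander: red rubber kidney lying flat, 46 x 92 x 8 mm, near the table's front edge; origin at the centre of its underside
- bench_scraper: bystander: metal scraper with wooden grip, 89 x 118 x 22 mm; origin at the centre of its underside
- oxide_bottle: bystander: brown dropper bottle, 33 mm wide, 102 mm tall; origin at the centre of its underside
Mind the look-alikes: they are no part of the job. What is shaped like the test_tile but green is not meant.

How it is judged (in metres and radians):
On the way, in this order (a step that is already met when the one before it is completed fails the run):
1. the cam is turned to its low side while the jaw is still back (value of joint cam_lever above 1.2 rad and value of joint jaw_slide below 0.03 m), for 0.1 s.
2. with the cam low, the jaw is pushed up to the tile and the tile up to the fence (value of joint cam_lever above 1.1 rad and value of joint jaw_slide above 0.048 m and x of test_tile in the frame of tile_jig above 0.0925 m), for 0.2 s.
At the end, for the whole second after the job is handed in: The cam lever is back within 0.2 rad of its locked stop, the jaw has closed up on the tile (slide at 48 to 52.5 mm), and the tile lies flat on the bed, at rest, against the fence within 2.5 mm and square to it within 0.06 rad (value of joint cam_lever below 0.2 rad and value of joint jaw_slide between 0.048 and 0.0525 m and angle between the x axis of test_tile and the x axis of tile_jig, either way round below 0.06 rad and angle between test_tile's own z axis and vertical below 0.06 rad and x of test_tile in the frame of tile_jig between 0.0925 and 0.0975 m and z of test_tile in the frame of tile_jig below 0.019 m and linear speed of test_tile below 0.01 m/s); the robot touches nothing.
It fails at once if the tile was lifted or tipped in the jig (z of test_tile in the frame of tile_jig above 0.024 m or angle between test_tile's own z axis and vertical above 0.3 rad).
It fails at once if a bystander was moved more than 15 mm (distance of any of waiting_tile, brass_stamp, bisque_cup, rubber_kidney, bench_scraper, oxide_bottle from where it was at the start of the episode above 0.015 m).
It also fails if it takes over 61 s, if anything falls off the work surface, if the arm or the gripper's body presses on something with over 40 N, if the wrist force passes 120 N, or if a joint passes its speed limit or range.

### The arm

A 6-joint arm with a two-finger parallel gripper is mounted at the origin on a cart in front of the work surface, level with it; the furniture and walls round the work are solid. World frame = base frame: x ahead of the robot, y to its left, z up, the work surface at z = 0. Lengths are in mm, angles in degrees, forces in N, time in s.
With the tool pointing down it reaches from about 300 to 850 mm from the base axis. Payload 4.2 kg.
Tool frame: the origin (TCP) lies midway between the tips of the shut fingers; the grasp point (between the pads) lies env.grasp_offset behind it (env.grasp_offset is the distance from the TCP to the grasp point, in mm); y points along the fingers, x is the direction in which the jaws open and shut, and the axes are right-handed (so a half turn about y gives the same grasp; the last joint's range is limited). The gripper opens to 91 mm and grips with 3 to 60 N. Pads are 32 mm wide; open, the fingers measure 118 mm over their backs; the gripper's body (76 mm by 178 mm) begins 60 mm behind the grasp point.
Start: joints at [-77.063, 18.312, 89.639, -0, 72.044, -1.146], TCP at [139.919, -557.735, 187.376] pointing down, gripper open.
Joint ranges: [-177.97, 177.97], [-48.28, 115.42], [12.27, 149.76], [-77.06, 257.06], [2.81, 150.46], [-146.56, 146.56]. Speed limits (degrees/s): [147.25, 147.25, 180, 180, 180, 180].

### API

Orientations are given as [roll, pitch, yaw] about the fixed x, y, z axes, in that order (R = Rz(yaw) Ry(pitch) Rx(roll)).
In Python, from workcell import state, vision, job, env gives the robot as it stands.
- The arm moves only by the shell command python3 -m handwheel 'ROWS' [FORCE]. ROWS is JSON, a list of rows, each a list of 3 entries, a list of its own where there are three numbers: the finger opening in cm, from 0 to 9.12, then the shift along the tool's x, y, z in cm, then the turn about the tool's y in degrees. A call has 1 to 10 rows; each row is the pose to reach, as a shift and turn from the pose measured when the call began, along the tool's axes at that moment; what a row does not reach only later rows make up. A row lasts 1/10 s, in which the tool goes at most 50 mm and 8.59 degrees, less where a joint would pass 70% of its speed; a pose out of reach is approached as far as the arm can. A call with a gripper value outside its range is refused whole. The fingers move at their own pace and stop on an object; FORCE is the grip in N (left out, the last holds). Time passes only in rows, so rows that repeat a pose let the fingers close. It gives the time, the measured TCP pose, the force and the opening at its end, in the units of the state.
- state(): the state, without advancing time (a new reading comes with each control period).
- vision.grab_frame(name): name is "scene" or "top" or "wrist"; returns the picture (400x640x3 uint8, red, green, blue); there is no depth.
- vision.camera_model(name): a dict with "fov_y" (degrees; the focal length in pixels is half the picture's height over the tangent of half this angle, whatever the lens; pixels are square), "cx", "cy" (the principal point, pixels), "extrinsics" (4x4, takes a point from world to camera coordinates). Camera axes: x right, y up, looking along -z (the intrinsics and any distortion apply to the point x, -y, -z); pixel columns grow to the right and rows downward; lengths in mm; the calibration is good to about 2 mm. A picture is of the moment at which its call begins: read the wrist's pose just before it. camera_model takes no time and is no camera call; for the wrist camera it gives the pose at the moment of the call.
- job.job_done(): hands the job in, once; it reports no verdict.
The state is a dict: "time_s": time; "qpos": joint angles; "qvel": joint speeds; "effort": joint torques, N m; "ee_pos": TCP position; "ee_rot": TCP orientation; "force": force on the tool from outside, world axes, zero at the start; "torque": the same for the moment, N m; "gripper_width": finger opening in mm.
Only numpy, scipy, OpenCV 4.12 (cv2) and the standard library are available. Lean on these libraries where they do the work, as an engineer would, in place of code of your own. Each camera call takes 0.05 s, during which the arm holds its last target.

## Working session

There is one attempt and no reset: what is moved stays moved. The work goes in short steps, Python scripts to look and compute and a shell command to move; the robot and the scene stay as the last step left them, time stands still between calls to the robot, and variables do not carry over. Pictures are saved under pics/ and viewed, and the job is handed in when it is done.

```bash
ls; mkdir -p pics
python3 - <<'E'
from workcell import state, vision, job, env
import cv2
print(state()); print(env.grasp_offset)
for n in ("scene","top"):
    im=vision.grab_frame(n); cv2.imwrite(f"pics/{n}0.png",im[:,:,::-1]); m=vision.camera_model(n); print(n,m)
E
```

```text
pics
{'time_s': 0.0, 'qpos': array([-7.70632836e+01,  1.83492421e+01,  8.97053711e+01, -1.06268196e-03,
        7.20429652e+01, -1.14310452e+00]), 'qvel': array([-0.06118432, -0.01660063,  0.01904806,  0.04653636,  0.05932251,
        0.0170561 ]), 'effort': array([-6.67178429e-04, -4.12465632e+01, -2.31973135e+01,  7.28462194e-02,
        4.56349051e-02, -1.46158372e-04]), 'ee_pos': array([ 139.78299885, -557.19292444,  186.55137325]), 'ee_rot': array([-89.9990635 ,   0.09757917, -75.91984984]), 'force': array([ 0.19515543, -0.77911594, -0.98845774]), 'torque': array([ 0.0284167 , -0.02434022,  0.00849592]), 'gripper_width': 91.6186846991856}
18.8
scene {'fov_y': 42.59585351720767, 'cx': 325.386311078227, 'cy': 205.7176849865198, 'extrinsics': array([[-7.12954977e-01, -7.01163946e-01, -8.02008593e-03,
         3.68696208e+02],
       [ 4.95292353e-01, -5.11651786e-01,  7.02066902e-01,
        -3.63287583e+02],
       [-4.96367491e-01,  4.96569805e-01,  7.12065828e-01,
        -1.01737922e+03],
       [ 0.00000000e+00,  0.00000000e+00,  0.00000000e+00,
         1.00000000e+00]])}
top {'fov_y': 45.57496498949789, 'cx': 318.9268246575623, 'cy': 191.87744881668297, 'extrinsics': array([[ 1.38674869e-02, -9.99828944e-01, -1.22383026e-02,
        -7.01690166e+01],
       [ 9.97255924e-01,  1.29395771e-02,  7.28916248e-02,
        -5.46394564e+02],
       [-7.27207977e-02, -1.32155434e-02,  9.97264777e-01,
        -1.23749526e+03],
       [ 0.00000000e+00,  0.00000000e+00,  0.00000000e+00,
         1.00000000e+00]])}
```

View pics/scene0.png

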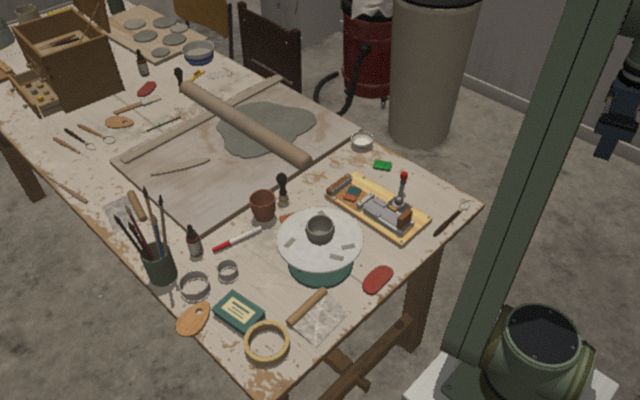

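View pics/top0.png

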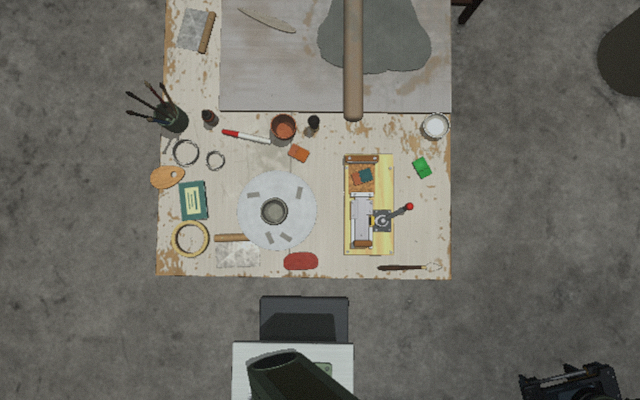

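The top view shows the jig at about (344–394, 153–255), with the fence at its upper end, the heel near (362,244) and the red knob near (409,206). I'll zoom in on it.

```bash
cat > h.py <<'E'
from workcell import state, vision, job, env
import cv2, numpy as np
def ray(m,u,v,shape=(400,640)):
    f=200/np.tan(np.radians(m['fov_y']/2)); E=np.array(m['extrinsics'])
    d=np.array([(u-m['cx'])/f,-(v-m['cy'])/f,-1.0]); R=E[:3,:3]; 
    return -R.T@E[:3,3], R.T@d
def plane(m,u,v,z):
    c,d=ray(m,u,v); return c+d*(z-c[2])/d[2]
def tri(m1,p1,m2,p2):
    c1,d1=ray(m1,*p1); c2,d2=ray(m2,*p2); s=np.linalg.lstsq(np.c_[d1,-d2],c2-c1,rcond=None)[0]
    a=c1+s[0]*d1;b=c2+s[1]*d2; return (a+b)/2,np.linalg.norm(a-b)
def proj(m,p):
    f=200/np.tan(np.radians(m['fov_y']/2)); E=np.array(m['extrinsics']); q=E[:3,:3]@np.array(p)+E[:3,3]
    return m['cx']+f*q[0]/-q[2], m['cy']-f*q[1]/-q[2]
E
python3 - <<'E'
from h import *
t=cv2.imread("pics/top0.png"); s=cv2.imread("pics/scene0.png")
cv2.imwrite("pics/topz.png",cv2.resize(t[140:280,280:460],None,fx=4.2,fy=4.2,interpolation=cv2.INTER_CUBIC))
cv2.imwrite("pics/scz.png",cv2.resize(s[150:260,310:450],None,fx=5,fy=5,interpolation=cv2.INTER_CUBIC))
mt=vision.camera_model("top"); ms=vision.camera_model("scene")
def red(im,x0,x1,y0,y1):
    h=cv2.cvtColor(im,cv2.COLOR_BGR2HSV); k=((h[...,0]<6)|(h[...,0]>174))&(h[...,1]>170)&(h[...,2]>100)
    ys,xs=np.nonzero(k[y0:y1,x0:x1]); return xs.mean()+x0,ys.mean()+y0,len(xs),xs.min()+x0,xs.max()+x0,ys.min()+y0,ys.max()+y0
a=red(t,390,430,190,225); b=red(s,385,420,160,205); print(a,b); print(tri(mt,a[:2],ms,b[:2]), plane(mt,*a[:2],70))
E
```

```text
(np.float64(409.4193548387097), np.float64(205.93548387096774), 31, np.int64(407), np.int64(412), np.int64(203), np.int64(209)) (np.float64(403.94117647058823), np.float64(173.76470588235293), 17, np.int64(402), np.int64(406), np.int64(172), np.int64(175))
(array([ 511.01228024, -293.39037679,   64.73673058]), np.float64(0.6062480247864946)) [ 511.01217427 -292.27431292   70.        ]
```

View pics/topz.png

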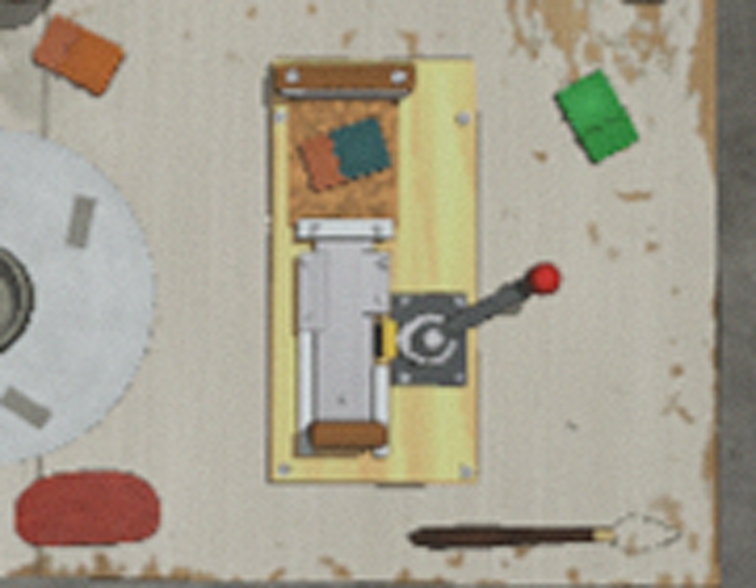

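View pics/scz.png

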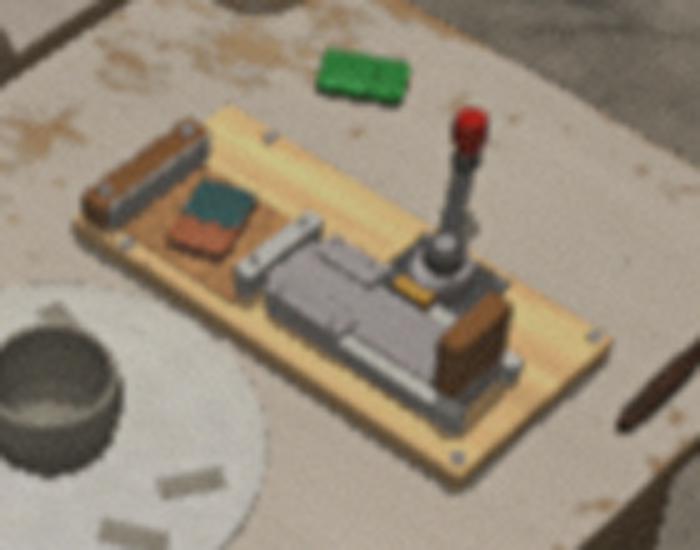

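```bash
cat > pose.py <<'E'
from h import *
mt=vision.camera_model("top")
U=lambda x,y:(280+(x+.5)/4.2-.5,140+(y+.5)/4.2-.5)
img=[(273,59),(475,59),(478,482),(268,482)]
W=np.array([plane(mt,*U(*p),15)[:2] for p in img]); L=np.array([(138,45),(138,-85),(-130,-85),(-130,45)],float)
def fit(L,W):
    lc,wc=L.mean(0),W.mean(0);a=L-lc;b=W-wc
    th=np.arctan2((a[:,0]*b[:,1]-a[:,1]*b[:,0]).sum(),(a*b).sum());R=np.array([[np.cos(th),-np.sin(th)],[np.sin(th),np.cos(th)]])
    return th,R,wc-R@lc
th,R,t=fit(L,W)
if __name__=="__main__":
    print(W); print(np.degrees(th),t); print((W-t)@R)
    w=lambda p,z:(plane(mt,*U(*p),z)[:2]-t)@R
    print("knob",w((544,277),68),"cam",w((432,339),42),"heelback",w((348,447),70),"heelL",w((307,447),70),"heelR",w((387,447),70),"jawface",w((345,222),37))
    k=np.array(tuple(w((544,277),65)))-[-40,-53]; print(np.degrees(np.arctan2(k[1],k[0])),np.hypot(*k))
    for p in [(-117,0),(-40,-53),(112,0)]: print(p,R@np.array(p)+t)
E
python3 pose.py; python3 -c "
from pose import *
r=R
import math
for a in (0,.05,.1,1.2,1.65):
  th=math.radians(-60)-a; p=np.array([-40+75*math.cos(th),-53+75*math.sin(th)]); print(a,p,R@p+t)
"
```

```text
[[ 650.54909612 -129.79053005]
 [ 652.08117929 -257.65937673]
 [ 385.98703121 -260.21666014]
 [ 384.07911461 -129.31761725]]
0.3267511118329328 [ 514.06011332 -174.26918268]
[[ 136.74041847   43.6995529 ]
 [ 137.54325964  -84.17595169]
 [-128.56114519  -85.21569803]
 [-129.72253292   45.69209683]]
knob [  -2.71602019 -117.64823697] cam [-40.12713545 -53.44796851] heelback [-105.3715421     0.15878957] heelL [-105.58359076   24.64414959] heelR [-105.16993537  -23.12083649] jawface [31.83437054 -0.38310763]
-60.13853165004211 75.15639074797201
(-117, 0) [ 397.0620159  -174.93641634]
(-40, -53) [ 474.36301492 -227.4964349 ]
(112, 0) [ 626.05829204 -173.63046327]
0 [  -2.5        -117.95190528] [ 512.23281621 -292.23342703]
0.05 [  -5.7931075  -119.74495116] [ 508.94998773 -294.04522385]
0.1 [  -9.17171442 -121.37116942] [ 505.58070983 -295.69068337]
1.2 [ -86.94929864 -111.48729227] [ 427.7480241  -286.25052098]
1.65 [-107.71531624  -85.24338609] [ 406.83267908 -260.12546708]
```

```bash
cat > rel.py <<'E'
from h import *
from scipy.spatial.transform import Rotation as Ro
def rel(targets):
    s=state(); M=Ro.from_euler('xyz',s['ee_rot'],degrees=True); p=s['ee_pos']; yaw=s['ee_rot'][2]
    print("t",round(s['time_s'],2),"pos",p.round(1),"rot",s['ee_rot'].round(2),"F",s['force'].round(1),"w",round(s['gripper_width'],1),"q",s['qpos'].round(0))
    for (x,y,z,a) in targets:
        d=M.inv().apply(np.array([x,y,z])-p)/10; turn=-((a-yaw+180)%360-180)
        print([x,y,z,a],"->",d.round(2).tolist(),round(turn,1))
C=np.array([474.4,-227.5])
def knob(a,off,r=75):   # a lever angle rad; off: TCP distance behind knob against clockwise tangent (negative = other side)
    f=np.radians(-60+.33)-a; u=np.array([np.cos(f),np.sin(f)]); d=np.array([np.sin(f),-np.cos(f)])
    q=C+r*u-d*off; return q, (np.degrees(np.arctan2(-d[1],-d[0])))
E
python3 -c "
from rel import *
q,y=knob(0,40); rel([(q[0],q[1],130,y),(q[0],q[1],50,y)])"
```

```text
t 0.1 pos [ 139.8 -557.2  186.6] rot [-90.     0.09 -75.92] F [ 0.8 -0.2  0.3] w 91.7 q [-77.  18.  90.   0.  72.  -1.]
[np.float64(546.7987225504118), np.float64(-272.0356595670088), 130, np.float64(30.329999999999995)] -> [-17.75, 5.69, 46.41] -106.2
[np.float64(546.7987225504118), np.float64(-272.0356595670088), 50, np.float64(30.329999999999995)] -> [-17.74, 13.69, 46.41] -106.2
```

```bash
python3 -m handwheel '[[0,[-17.7,5.7,46.4],-106],[0,[-17.7,5.7,46.4],-106],[0,[-17.7,5.7,46.4],-106],[0,[-17.7,5.7,46.4],-106],[0,[-17.7,5.7,46.4],-106],[0,[-17.7,5.7,46.4],-106],[0,[-17.7,5.7,46.4],-106],[0,[-17.7,5.7,46.4],-106],[0,[-17.7,5.7,46.4],-106],[0,[-17.7,5.7,46.4],-106]]' 10
python3 -c "
from rel import *
q,y=knob(0,40); rel([(q[0],q[1],130,y),(q[0],q[1],50,y)])"
```

```text
time_s: 1.1
ee_pos: [547.9, -271.1, 129.3]
ee_rot: [-89.9, 0.0, 10.4]
force: [0.2, -0.5, 0.5]
gripper_width: 14.1
t 1.1 pos [ 547.9 -271.1  129.3] rot [-8.991e+01  3.000e-02  1.039e+01] F [ 0.2 -0.5  0.5] w 14.1 q [-27.  24.  90.   0.  67. -38.]
[np.float64(546.7987225504118), np.float64(-272.0356595670088), 130, np.float64(30.329999999999995)] -> [-0.12, -0.07, -0.07] -19.9
[np.float64(546.7987225504118), np.float64(-272.0356595670088), 50, np.float64(30.329999999999995)] -> [-0.12, 7.93, -0.09] -19.9
```

```bash
python3 -m handwheel '[[0,[-0.1,0,-0.1],-20],[0,[-0.1,0,-0.1],-20],[0,[-0.1,0,-0.1],-20],[0,[-0.1,3,-0.1],-20],[0,[-0.1,6,-0.1],-20],[0,[-0.1,7.9,-0.1],-20],[0,[-0.1,7.9,-0.1],-20],[0,[-0.1,7.9,-0.1],-20]]'
python3 - <<'E'
from rel import *
T=[]
for a,o in [(0,26),(.15,23.5),(.4,23.5)]:
    q,y=knob(a,o); T.append((q[0].round(1),q[1].round(1),50,y.round(1)))
rel(T)
for n in ("top","wrist"):
    im=vision.grab_frame(n)[:,:,::-1]; 
    if n=="top": im=cv2.resize(im[140:280,280:460],None,fx=4.2,fy=4.2,interpolation=cv2.INTER_CUBIC)
    cv2.imwrite(f"pics/{n}1.png",im)
E
```

```text
time_s: 1.9
ee_pos: [547.1, -272.2, 50.3]
ee_rot: [-89.9, 0.0, 30.4]
force: [-0.5, 0.5, 0.8]
gripper_width: 0.5
t 1.9 pos [ 547.1 -272.2   50.3] rot [-8.988e+01  1.000e-02  3.039e+01] F [-0.5  0.5  0.8] w 0.5 q [-28.  28.  95.   0.  57. -58.]
[np.float64(534.7), np.float64(-279.1), 50, np.float64(30.3)] -> [-1.42, 0.03, 0.03] 0.1
[np.float64(524.0), np.float64(-288.5), 50, np.float64(21.7)] -> [-2.82, 0.03, -0.24] 8.7
[np.float64(507.4), np.float64(-298.8), 50, np.float64(7.4)] -> [-4.77, 0.03, -0.29] 23.0
```

View pics/top1.png

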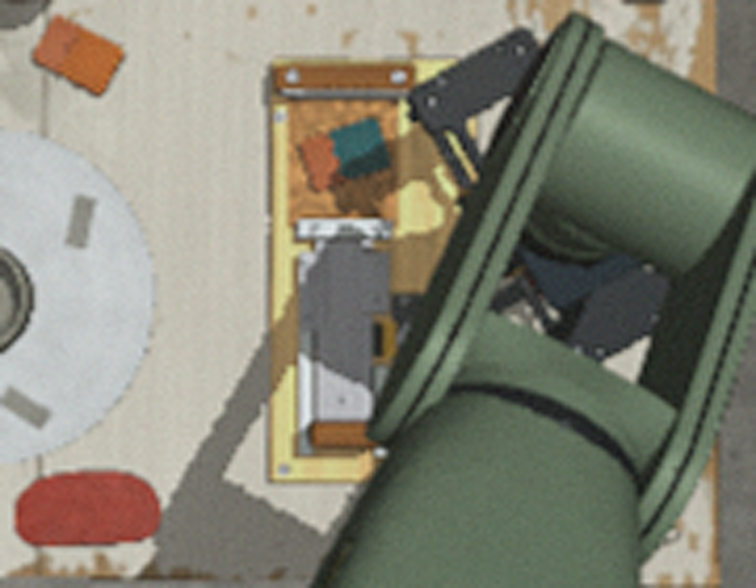

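View pics/wrist1.png

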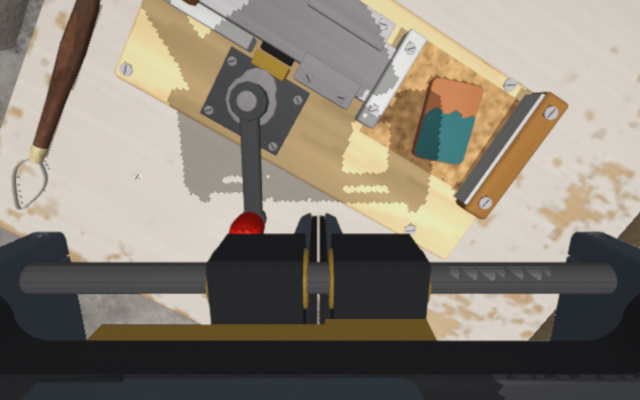

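The wrist view shows the closed fingertips at about (320,220), just to the right of the red knob at (247,222), with the lever running up to the cam at (250,100). I'm ready to push.

Run:
```python
from rel import *
T=[]
for a in np.linspace(0,1,10):
    q,y=knob(a,23.5); T.append((q[0].round(1),q[1].round(1),50,y.round(1)))
rel(T)
```

```text
t 2.0 pos [ 547.9 -272.6   51.6] rot [-9.002e+01 -8.000e-02  3.040e+01] F [-0.3  0.1 -0.1] w 0.4 q [-28.  28.  95.   0.  57. -58.]
[np.float64(532.6), np.float64(-280.4), 50, np.float64(30.3)] -> [-1.72, 0.16, 0.1] 0.1
[np.float64(526.3), np.float64(-286.5), 50, np.float64(24.0)] -> [-2.57, 0.16, -0.1] 6.4
[np.float64(519.5), np.float64(-291.9), 50, np.float64(17.6)] -> [-3.43, 0.15, -0.23] 12.8
[np.float64(512.1), np.float64(-296.5), 50, np.float64(11.2)] -> [-4.3, 0.15, -0.25] 19.2
[np.float64(504.2), np.float64(-300.2), 50, np.float64(4.9)] -> [-5.17, 0.15, -0.17] 25.5
[np.float64(495.9), np.float64(-303.1), 50, np.float64(-1.5)] -> [-6.03, 0.15, 0.0] 31.9
[np.float64(487.4), np.float64(-305.0), 50, np.float64(-7.9)] -> [-6.86, 0.15, 0.27] 38.3
[np.float64(478.7), np.float64(-306.0), 50, np.float64(-14.2)] -> [-7.66, 0.15, 0.62] 44.6
[np.float64(470.0), np.float64(-306.0), 50, np.float64(-20.6)] -> [-8.41, 0.15, 1.06] 51.0
[np.float64(461.3), np.float64(-305.0), 50, np.float64(-27.0)] -> [-9.11, 0.15, 1.59] 57.4
```

```bash
python3 -m handwheel '[[0,[-1.0,0.1,0.1],0],[0,[-1.7,0.1,0.1],0],[0,[-2.6,0.1,-0.1],6],[0,[-3.4,0.1,-0.2],13],[0,[-4.3,0.1,-0.2],19],[0,[-5.2,0.1,-0.2],25],[0,[-6.0,0.1,0],32],[0,[-6.9,0.1,0.3],38]]'
python3 - <<'E'
from rel import *
T=[]
for a in np.linspace(.65,1.5,10):
    q,y=knob(a,23.5); T.append((q[0].round(1),q[1].round(1),50,y.round(1)))
rel(T)
cv2.imwrite("pics/w2.png",vision.grab_frame("wrist")[:,:,::-1])
E
```

```text
time_s: 2.8
ee_pos: [486.2, -305.6, 51.2]
ee_rot: [-90.0, -0.1, -7.9]
force: [-0.2, -0.5, -0.2]
gripper_width: 0.6
t 2.8 pos [ 486.2 -305.6   51.2] rot [-90.    -0.13  -7.9 ] F [-0.2 -0.5 -0.2] w 0.6 q [-33.  25. 101.   0.  54. -25.]
[np.float64(488.7), np.float64(-304.8), 50, np.float64(-6.9)] -> [0.23, 0.12, 0.11] -1.0
[np.float64(481.4), np.float64(-305.8), 50, np.float64(-12.3)] -> [-0.47, 0.11, -0.08] 4.4
[np.float64(473.9), np.float64(-306.1), 50, np.float64(-17.7)] -> [-1.21, 0.11, -0.22] 9.8
[np.float64(466.5), np.float64(-305.7), 50, np.float64(-23.1)] -> [-1.95, 0.11, -0.28] 15.2
[np.float64(459.2), np.float64(-304.6), 50, np.float64(-28.6)] -> [-2.69, 0.11, -0.27] 20.7
[np.float64(452.0), np.float64(-302.8), 50, np.float64(-34.0)] -> [-3.43, 0.11, -0.19] 26.1
[np.float64(445.0), np.float64(-300.4), 50, np.float64(-39.4)] -> [-4.15, 0.11, -0.05] 31.5
[np.float64(438.2), np.float64(-297.3), 50, np.float64(-44.8)] -> [-4.87, 0.1, 0.16] 36.9
[np.float64(431.8), np.float64(-293.6), 50, np.float64(-50.2)] -> [-5.56, 0.1, 0.44] 42.3
[np.float64(425.8), np.float64(-289.3), 50, np.float64(-55.6)] -> [-6.21, 0.1, 0.79] 47.7
```

View pics/w2.png

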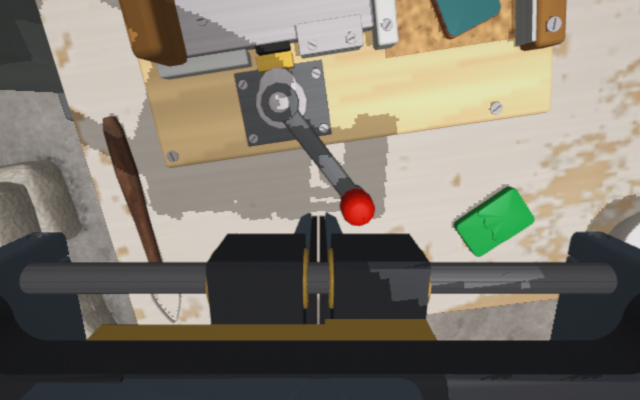

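The knob is now to the right of the fingertips at (357,207), and the force stayed at zero. The fingers passed it without contact, so I'll check the geometry with the wrist camera.

Run:
```python
from rel import *
m=vision.camera_model("wrist"); print({k:v for k,v in m.items() if k!='extrinsics'})
E=m['extrinsics']; print("cam pos",-E[:3,:3].T@E[:3,3], "look",-E[2,:3])
s=state(); print(s['ee_pos'],"TCP proj",proj(m,s['ee_pos']))
for p in [(511,-293,62),(511,-293,44),(474.4,-227.5,42)]: print(p,proj(m,p))
print(plane(m,357,207,60)); print(plane(m,280,101,42))
for n,b in (("scene",(150,260,310,450)),("top",(140,280,280,460))):
    im=vision.grab_frame(n)[:,:,::-1][b[0]:b[1],b[2]:b[3]]; cv2.imwrite(f"pics/{n}3.png",cv2.resize(im,None,fx=4.2,fy=4.2,interpolation=cv2.INTER_CUBIC))
```

```text
{'fov_y': 61.268452307101384, 'cx': 317.8759776708322, 'cy': 195.68395080494065}
cam pos [ 495.05471865 -233.25221756  248.99792802] look [-0.03482587 -0.25315122 -0.96679968]
[ 484.5144858  -305.48574273   51.01830204] TCP proj (np.float64(317.0196907276591), np.float64(227.81227738100074))
(511, -293, 62) (np.float64(359.30116460163174), np.float64(208.2376025662265))
(511, -293, 44) (np.float64(355.88917748472767), np.float64(199.9097481171181))
(474.4, -227.5, 42) (np.float64(281.58396179496856), np.float64(101.48611292355965))
[ 509.9213298  -292.70028132   60.        ]
[ 473.52041596 -227.09709437   42.        ]
```

View pics/scene3.png

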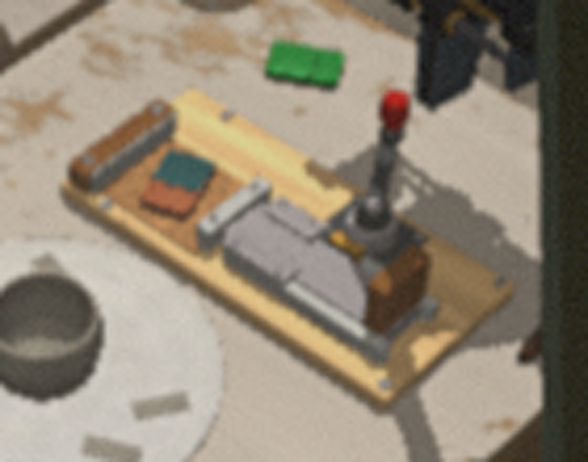

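View pics/top3.png

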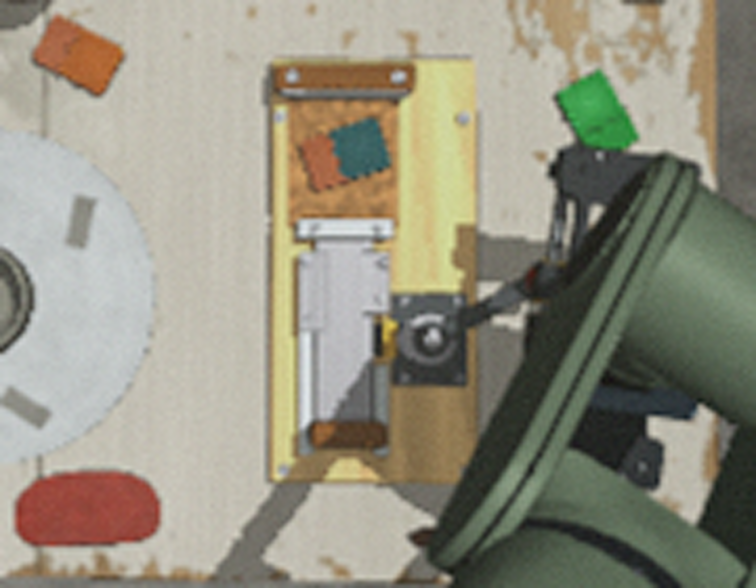

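Run:
```python
from rel import *
m=vision.camera_model("scene"); s=state()['ee_pos']
z=lambda p:((p[0]-310+.5)*4.2,(p[1]-150+.5)*4.2)
print(z(proj(m,s)),z(proj(m,s+[16,16,0])),z(proj(m,s+[-16,16,0])),z(proj(m,s+[0,0,19])), z(proj(m,(511,-293,62))))
im=vision.grab_frame("scene")[:,:,::-1][120:220,350:490]; cv2.imwrite("pics/s4.png",cv2.resize(im,None,fx=5.7,fy=5.7,interpolation=cv2.INTER_CUBIC))
```

```text
(np.float64(436.30668454285086), np.float64(126.76310924992389)) (np.float64(400.82695584635303), np.float64(127.17331393017443)) (np.float64(440.9291227644542), np.float64(151.04394315749252)) (np.float64(439.7405263210468), np.float64(104.54989972461927)) (np.float64(395.3699005961716), np.float64(105.40749636677202))
```

View pics/s4.png

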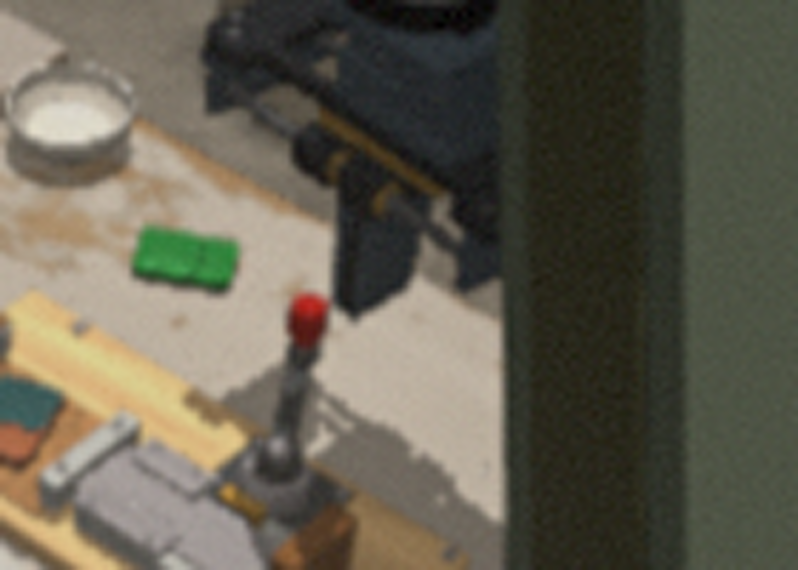

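Run:
```python
from rel import *
m=vision.camera_model("scene"); w=vision.camera_model("wrist"); s=state()['ee_pos']
z=lambda p:((p[0]-350+.5)*5.7,(p[1]-120+.5)*5.7)
for h in (0,10,20,30):
  print(h,[tuple(np.round(z(proj(m,s+[a,b,h])))) for a,b in ((6,16),(-6,16),(-6,-16))],[tuple(np.round(proj(w,s+[a,b,h]))) for a,b in ((6,16),(-6,16))])
```

```text
0 [(np.float64(332.0), np.float64(353.0)), (np.float64(352.0), np.float64(365.0)), (np.float64(394.0), np.float64(332.0))] [(np.float64(323.0), np.float64(202.0)), (np.float64(304.0), np.float64(205.0))]
10 [(np.float64(334.0), np.float64(337.0)), (np.float64(355.0), np.float64(350.0)), (np.float64(397.0), np.float64(316.0))] [(np.float64(324.0), np.float64(207.0)), (np.float64(303.0), np.float64(209.0))]
20 [(np.float64(336.0), np.float64(321.0)), (np.float64(357.0), np.float64(334.0)), (np.float64(399.0), np.float64(300.0))] [(np.float64(324.0), np.float64(212.0)), (np.float64(303.0), np.float64(215.0))]
30 [(np.float64(339.0), np.float64(305.0)), (np.float64(360.0), np.float64(317.0)), (np.float64(402.0), np.float64(284.0))] [(np.float64(324.0), np.float64(218.0)), (np.float64(302.0), np.float64(221.0))]
```

Both views put the real fingertips about 25 mm above the reported TCP height, so they went over the top of the knob. I'll back up over it, go lower and check by camera.

Run:
```python
from rel import *
q,y=knob(0,40); rel([(q[0],q[1],80,y),(q[0],q[1],32,y)])
```

```text
t 3.0 pos [ 486.9 -305.4   51.1] rot [-89.99  -0.14  -7.52] F [0.4 0.6 0.4] w 0.5 q [-33.  25. 101.   0.  54. -26.]
[np.float64(546.7987225504118), np.float64(-272.0356595670088), 80, np.float64(30.329999999999995)] -> [5.51, -2.88, 4.09] -37.9
[np.float64(546.7987225504118), np.float64(-272.0356595670088), 32, np.float64(30.329999999999995)] -> [5.5, 1.92, 4.09] -37.9
```

```bash
python3 -m handwheel '[[0,[0,-2.5,0],0],[0,[2.5,-2.9,2],-15],[0,[5.5,-2.9,4.1],-38],[0,[5.5,-2.9,4.1],-38],[0,[5.5,-2.9,4.1],-38],[0,[5.5,-1,4.1],-38],[0,[5.5,1.5,4.1],-38],[0,[5.5,1.9,4.1],-38],[0,[5.5,1.9,4.1],-38]]'
python3 - <<'E'
from rel import *
rel([])
m=vision.camera_model("scene"); w=vision.camera_model("wrist"); s=state()['ee_pos']
z=lambda p:((p[0]-350+.5)*5.7,(p[1]-120+.5)*5.7)
for h in (0,10,20,30): print(h,z(proj(m,s+[0,0,h])),proj(w,s+[0,0,h]))
im=vision.grab_frame("scene")[:,:,::-1][120:220,350:490]; cv2.imwrite("pics/s5.png",cv2.resize(im,None,fx=5.7,fy=5.7,interpolation=cv2.INTER_CUBIC))
cv2.imwrite("pics/w5.png",vision.grab_frame("wrist")[:,:,::-1])
E
```

```text
time_s: 3.9
ee_pos: [546.6, -271.6, 31.7]
ee_rot: [-90.0, -0.1, 30.5]
force: [0.7, 0.5, 0.1]
gripper_width: 0.6
t 3.9 pos [ 546.6 -271.6   31.7] rot [-9.000e+01 -7.000e-02  3.054e+01] F [0.7 0.5 0.1] w 0.6 q [-28.  29.  97.   0.  54. -58.]
0 (np.float64(215.61558828731822), np.float64(348.13733808391027)) (np.float64(316.0411170925107), np.float64(226.99065616081575))
10 (np.float64(217.25092565502655), np.float64(332.67676363117414)) (np.float64(315.98067369707394), np.float64(232.82197814735602))
20 (np.float64(218.9030567171605), np.float64(317.05742061597954)) (np.float64(315.914100237184), np.float64(239.24470270758883))
30 (np.float64(220.57224149690717), np.float64(301.27685076401764)) (np.float64(315.8404143471523), np.float64(246.35360430940452))
```

View pics/s5.png

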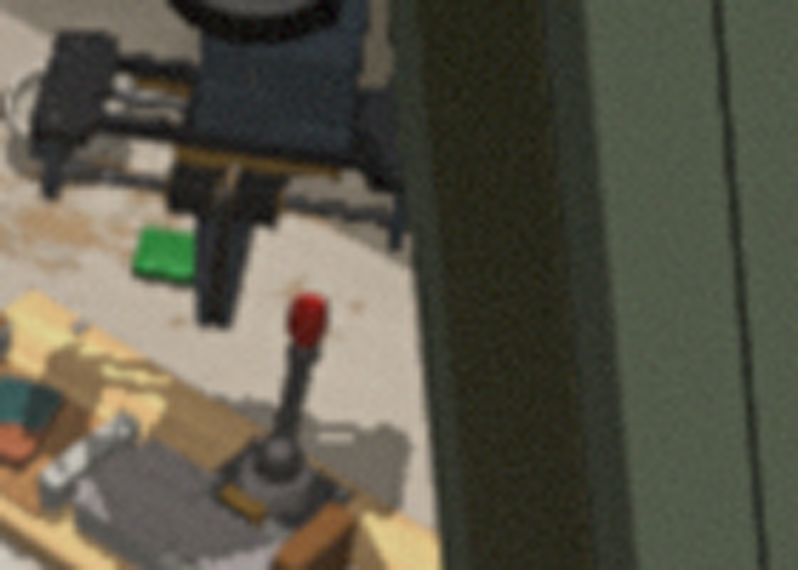

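View pics/w5.png

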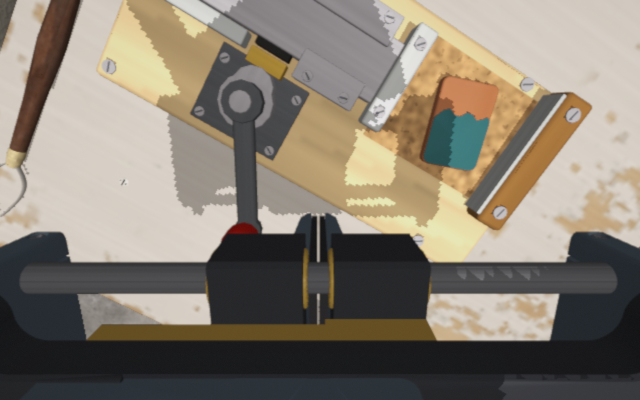

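Run:
```python
from rel import *
T=[]
for a in np.linspace(0,1.0,9):
    q,y=knob(a,20); T.append((q[0].round(1),q[1].round(1),24,y.round(1)))
rel(T)
```

```text
t 4.0 pos [ 547.7 -272.3   33.2] rot [-90.17  -0.17  30.51] F [ 0.4 -0.2  0.3] w 0.5 q [-28.  29.  97.   0.  54. -58.]
[np.float64(529.5), np.float64(-282.1), 24, np.float64(30.3)] -> [-2.07, 0.91, 0.08] 0.2
[np.float64(522.3), np.float64(-288.6), 24, np.float64(23.2)] -> [-3.02, 0.91, -0.11] 7.3
[np.float64(514.3), np.float64(-294.1), 24, np.float64(16.0)] -> [-3.99, 0.91, -0.18] 14.5
[np.float64(505.7), np.float64(-298.5), 24, np.float64(8.8)] -> [-4.95, 0.91, -0.12] 21.7
[np.float64(496.6), np.float64(-301.9), 24, np.float64(1.7)] -> [-5.91, 0.9, 0.05] 28.8
[np.float64(487.1), np.float64(-304.1), 24, np.float64(-5.5)] -> [-6.84, 0.9, 0.34] 36.0
[np.float64(477.5), np.float64(-305.1), 24, np.float64(-12.6)] -> [-7.72, 0.89, 0.74] 43.1
[np.float64(467.8), np.float64(-304.8), 24, np.float64(-19.8)] -> [-8.54, 0.89, 1.26] 50.3
[np.float64(458.2), np.float64(-303.4), 24, np.float64(-27.0)] -> [-9.3, 0.89, 1.87] 57.5
```

```bash
python3 -m handwheel '[[0,[-0.3,0.8,0],0],[0,[-1.2,0.8,0],0],[0,[-2.1,0.8,0.1],0],[0,[-2.6,0.8,0],4],[0,[-3.0,0.8,-0.1],7],[0,[-3.5,0.8,-0.1],11],[0,[-4,0.8,-0.2],14],[0,[-4,0.8,-0.2],14]]'
python3 - <<'E'
from rel import *
T=[]
for a in np.linspace(.35,1.0,7):
    q,y=knob(a,20); T.append((q[0].round(1),q[1].round(1),25,y.round(1)))
rel(T)
im=vision.grab_frame("scene")[:,:,::-1][120:220,350:490]; cv2.imwrite("pics/s6.png",cv2.resize(im,None,fx=5.7,fy=5.7,interpolation=cv2.INTER_CUBIC))
E
```

```text
time_s: 4.8
ee_pos: [514.6, -293.7, 25.4]
ee_rot: [-90.1, -0.3, 16.4]
force: [2.5, 2.7, -1.0]
gripper_width: 0.8
t 4.8 pos [ 514.6 -293.7   25.4] rot [-90.07  -0.35  16.37] F [ 2.5  2.7 -1. ] w 0.8 q [-31.  28. 100.   0.  52. -47.]
[np.float64(507.5), np.float64(-297.7), 25, np.float64(10.3)] -> [-0.79, 0.03, -0.18] 6.1
[np.float64(499.7), np.float64(-300.9), 25, np.float64(4.1)] -> [-1.63, 0.03, -0.27] 12.3
[np.float64(491.6), np.float64(-303.2), 25, np.float64(-2.1)] -> [-2.47, 0.02, -0.26] 18.5
[np.float64(483.3), np.float64(-304.6), 25, np.float64(-8.3)] -> [-3.31, 0.02, -0.16] 24.7
[np.float64(474.9), np.float64(-305.1), 25, np.float64(-14.6)] -> [-4.13, 0.01, 0.03] 31.0
[np.float64(466.5), np.float64(-304.7), 25, np.float64(-20.8)] -> [-4.92, 0.01, 0.3] 37.2
[np.float64(458.2), np.float64(-303.4), 25, np.float64(-27.0)] -> [-5.68, 0.0, 0.66] 43.4
```

View pics/s6.png

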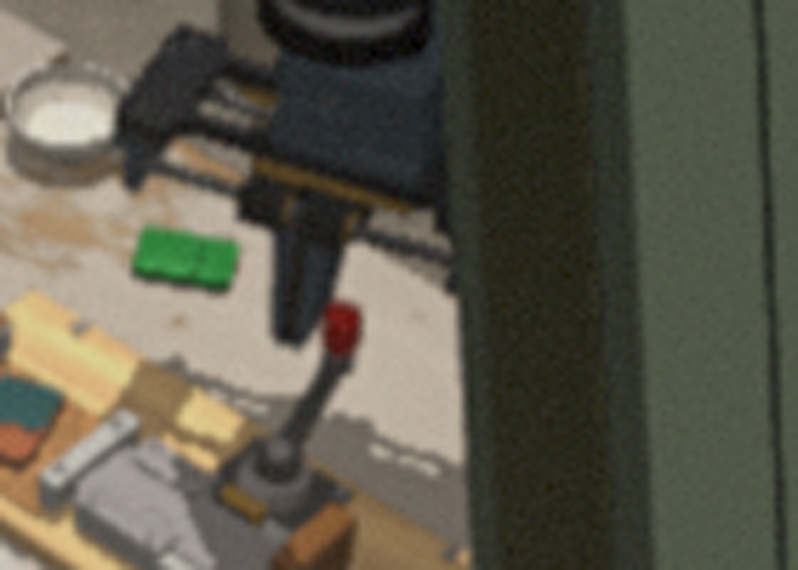

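The lever is turning now: the knob has moved to about (343,328) in this zoom, and the contact force is about 3.7 N. I'll keep following the arc.

```bash
python3 -m handwheel '[[0,[-0.8,0,-0.2],6],[0,[-1.6,0,-0.3],12],[0,[-2.5,0,-0.3],18],[0,[-3.3,0,-0.2],25],[0,[-4.1,0,0],31],[0,[-4.9,0,0.3],37],[0,[-5.7,0,0.7],43]]'
python3 - <<'E'
from rel import *
T=[]
for a in np.linspace(1.08,1.5,6):
    q,y=knob(a,20); T.append((q[0].round(1),q[1].round(1),25,y.round(1)))
rel(T)
E
```

```text
time_s: 5.55
ee_pos: [458.4, -304.3, 25.8]
ee_rot: [-89.9, -0.5, -26.8]
force: [2.9, 1.5, 0.7]
gripper_width: 0.5
t 5.55 pos [ 458.4 -304.3   25.8] rot [-89.86  -0.48 -26.83] F [2.9 1.5 0.7] w 0.5 q [-35.  25. 106.   0.  49.  -8.]
[np.float64(452.2), np.float64(-301.9), 25, np.float64(-31.5)] -> [-0.66, 0.07, -0.07] 4.7
[np.float64(446.0), np.float64(-299.8), 25, np.float64(-36.4)] -> [-1.31, 0.07, -0.16] 9.6
[np.float64(440.1), np.float64(-297.1), 25, np.float64(-41.2)] -> [-1.96, 0.06, -0.18] 14.4
[np.float64(434.4), np.float64(-294.0), 25, np.float64(-46.0)] -> [-2.6, 0.06, -0.16] 19.2
[np.float64(428.9), np.float64(-290.4), 25, np.float64(-50.8)] -> [-3.26, 0.05, -0.09] 24.0
[np.float64(423.8), np.float64(-286.4), 25, np.float64(-55.6)] -> [-3.89, 0.05, 0.04] 28.8
```

```bash
python3 -m handwheel '[[0,[-0.7,0,-0.1],5],[0,[-1.3,0,-0.2],10],[0,[-2.0,0,-0.2],14],[0,[-2.6,0,-0.2],19],[0,[-3.3,0,-0.1],24],[0,[-3.9,0,0],29],[0,[-4.1,0,0.1],30],[0,[-4.1,0,0.1],30]]'
python3 - <<'E'
from rel import *
rel([])
im=vision.grab_frame("scene")[:,:,::-1][120:240,330:490]; cv2.imwrite("pics/s7.png",cv2.resize(im,None,fx=5,fy=5,interpolation=cv2.INTER_CUBIC))
cv2.imwrite("pics/w7.png",vision.grab_frame("wrist")[:,:,::-1])
E
```

```text
time_s: 6.35
ee_pos: [422.0, -285.6, 26.0]
ee_rot: [-89.7, -0.4, -56.7]
force: [-0.3, -1.9, 1.5]
gripper_width: 0.8
t 6.35 pos [ 422.  -285.6   26. ] rot [-89.66  -0.43 -56.75] F [-0.3 -1.9  1.5] w 0.8 q [-35.  22. 111.   0.  47.  21.]
```

View pics/s7.png

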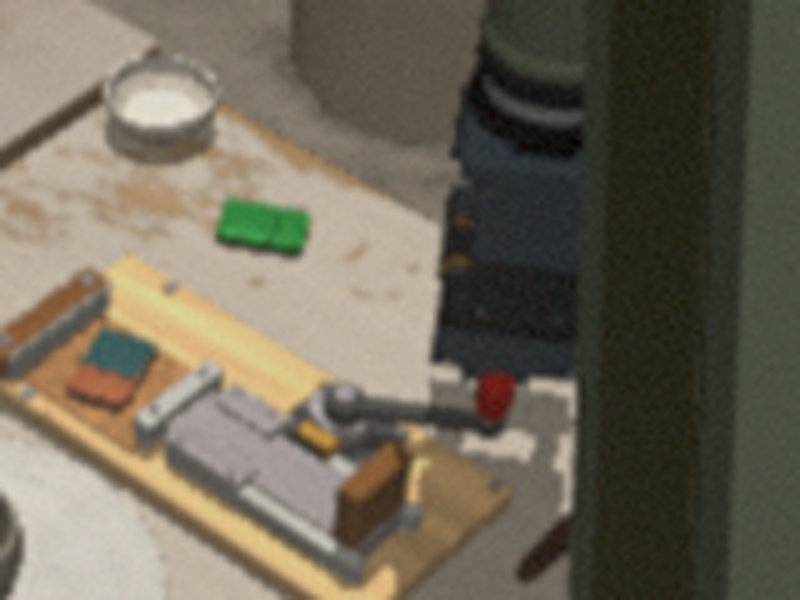

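View pics/w7.png

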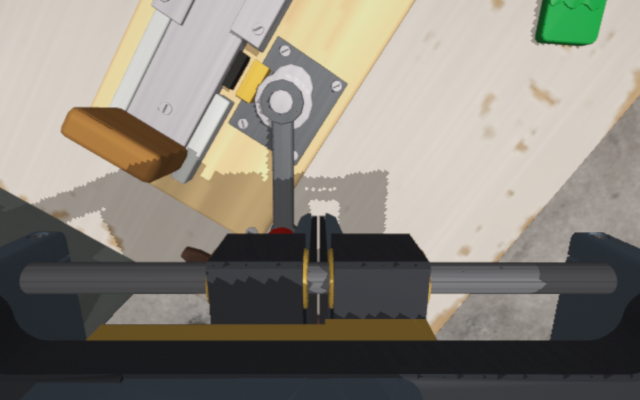

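Run:
```python
from rel import *
m=vision.camera_model("scene"); w=vision.camera_model("wrist")
for p in (plane(m,429-.4,199.6-.4,62),plane(w,281,232,70)):
    d=p[:2]-C; print(p,np.hypot(*d),np.radians(-59.67-np.degrees(np.arctan2(d[1],d[0]))))
yaw=0.33
rel([(422,-300,24,-57),(422,-300,90,-57),(365,-175,90,yaw),(365,-175,25,yaw),(390,-175,24,yaw)])
```

```text
[ 406.96686199 -263.42980338   62.        ] 76.40797650303057 1.6105961918908192
[ 423.63261838 -262.20800042   70.        ] 61.497742480914276 1.5004745552332264
t 6.45 pos [ 422.2 -285.5   25.7] rot [-89.66  -0.39 -56.76] F [-0.3 -1.1  0.5] w 0.3 q [-35.  22. 111.   0.  47.  21.]
[422, -300, 24, -57] -> [1.2, 0.17, -0.82] 0.2
[422, -300, 90, -57] -> [1.25, -6.43, -0.78] 0.2
[365, -175, 90, 0.33] -> [-12.33, -6.51, 1.31] -57.1
[365, -175, 25, 0.33] -> [-12.37, -0.01, 1.27] -57.1
[390, -175, 24, 0.33] -> [-11.01, 0.12, 3.36] -57.1
```

```bash
python3 -m handwheel '[[0,[1.2,0,-0.8],0],[0,[1.2,-4,-0.8],0],[0,[1.2,-6.4,-0.8],0],[0,[-3,-6.5,0],-15],[0,[-7,-6.5,0.6],-30],[0,[-12.3,-6.5,1.3],-50],[0,[-12.3,-6.5,1.3],-57],[0,[-12.3,-6.5,1.3],-57],[0,[-12.3,-6.5,1.3],-57],[0,[-12.3,-6.5,1.3],-57]]'
python3 - <<'E'
from rel import *
rel([(365,-175,90,.33),(365,-175,22,.33),(390,-175,22,.33)])
cv2.imwrite("pics/w8.png",vision.grab_frame("wrist")[:,:,::-1])
im=vision.grab_frame("scene")[:,:,::-1][120:240,330:490]; cv2.imwrite("pics/s8.png",cv2.resize(im,None,fx=5,fy=5,interpolation=cv2.INTER_CUBIC))
E
```

```text
time_s: 7.45
ee_pos: [365.0, -175.6, 89.9]
ee_rot: [-90.1, -0.5, 0.6]
force: [-0.0, -0.1, -0.1]
gripper_width: 0.9
t 7.45 pos [ 365.  -175.6   89.9] rot [-90.13  -0.46   0.57] F [-0.  -0.1 -0.1] w 0.9 q [-27.   8. 119.   0.  52. -28.]
[365, -175, 90, 0.33] -> [0.0, -0.01, 0.06] 0.2
[365, -175, 22, 0.33] -> [-0.05, 6.79, 0.08] 0.2
[390, -175, 22, 0.33] -> [2.45, 6.81, 0.05] 0.2
```

View pics/w8.png

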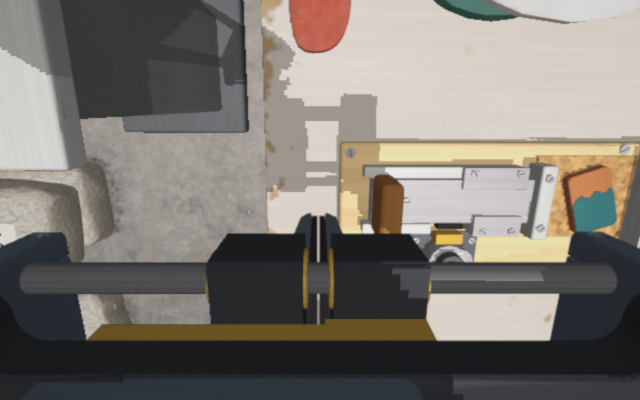

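View pics/s8.png

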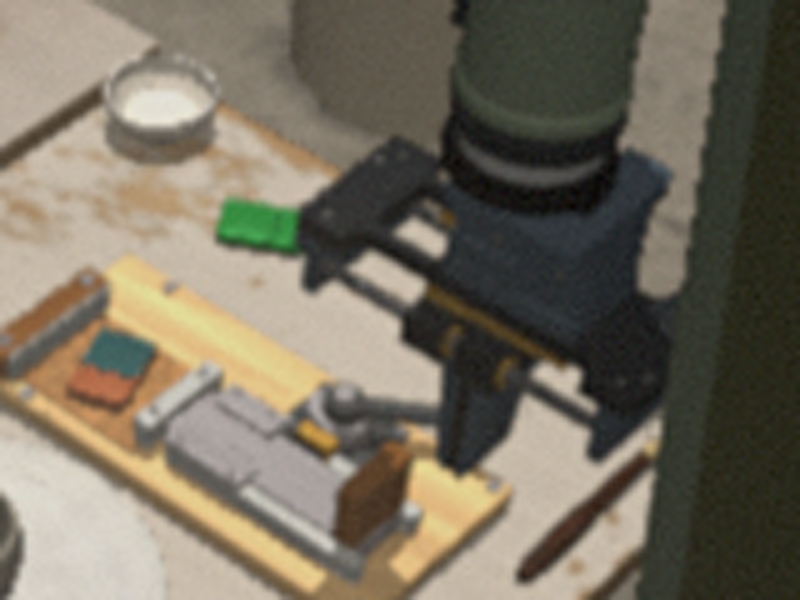

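The tips hang behind the heel, clear of it. I'll descend and push.

```bash
python3 -m handwheel '[[0,[0,3,0.1],0],[0,[0,5,0.1],0],[0,[0,6.5,0.1],0],[0,[0.6,6.6,0.1],0],[0,[1.2,6.6,0.1],0],[0,[1.8,6.6,0.1],0],[0,[2.4,6.6,0.1],0],[0,[3.0,6.6,0.1],0]]'
python3 - <<'E'
from rel import *
rel([(440,-175,25,.33)])
cv2.imwrite("pics/w9.png",vision.grab_frame("wrist")[:,:,::-1])
im=vision.grab_frame("scene")[:,:,::-1][120:240,330:490]; cv2.imwrite("pics/s9.png",cv2.resize(im,None,fx=5,fy=5,interpolation=cv2.INTER_CUBIC))
E
```

```text
time_s: 8.35
ee_pos: [396.6, -174.9, 24.7]
ee_rot: [-90.2, -0.5, 0.2]
force: [-0.8, 0.1, 0.7]
gripper_width: 0.8
t 8.35 pos [ 396.6 -174.9   24.7] rot [-90.16  -0.53   0.25] F [-0.8  0.1  0.7] w 0.8 q [-25.  16. 121.   0.  42. -26.]
[440, -175, 25, 0.33] -> [4.34, 0.01, -0.03] -0.1
```

View pics/s9.png

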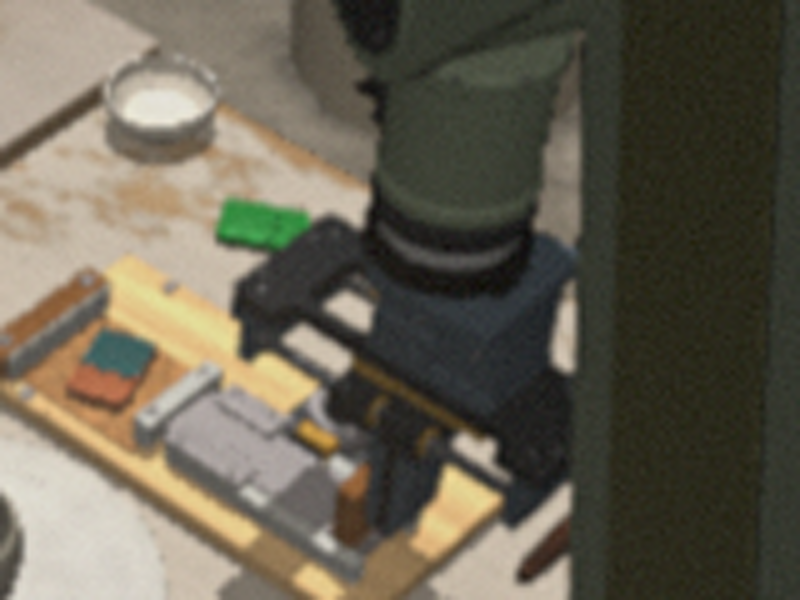

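View pics/w9.png

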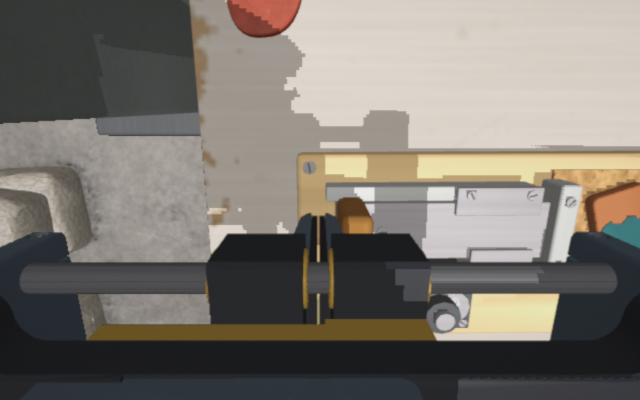

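```bash
python3 -m handwheel '[[0,[0.5,0,0],0],[0,[1.0,0,0],0],[0,[1.5,0,0],0],[0,[2.0,0,0],0],[0,[2.5,0,0],0],[0,[3.0,0,0],0],[0,[3.4,0,0],0],[0,[3.6,0,0],0],[0,[3.6,0,0],0]]'
python3 - <<'E'
from rel import *
rel([(440,-175,25,.33)])
cv2.imwrite("pics/w10.png",vision.grab_frame("wrist")[:,:,::-1])
im=vision.grab_frame("scene")[:,:,::-1][120:240,310:470]; cv2.imwrite("pics/s10.png",cv2.resize(im,None,fx=5,fy=5,interpolation=cv2.INTER_CUBIC))
im=vision.grab_frame("top")[:,:,::-1][140:280,280:460]; cv2.imwrite("pics/t10.png",cv2.resize(im,None,fx=4.2,fy=4.2,interpolation=cv2.INTER_CUBIC))
E
```

```text
time_s: 9.35
ee_pos: [433.6, -174.9, 24.9]
ee_rot: [-90.2, -0.6, 0.3]
force: [-1.4, 0.3, -0.8]
gripper_width: 0.6
t 9.35 pos [ 433.6 -174.9   24.9] rot [-90.18  -0.61   0.28] F [-1.4  0.3 -0.8] w 0.6 q [-23.  19. 117.   0.  44. -24.]
[440, -175, 25, 0.33] -> [0.64, -0.01, -0.01] -0.1
```

View pics/s10.png

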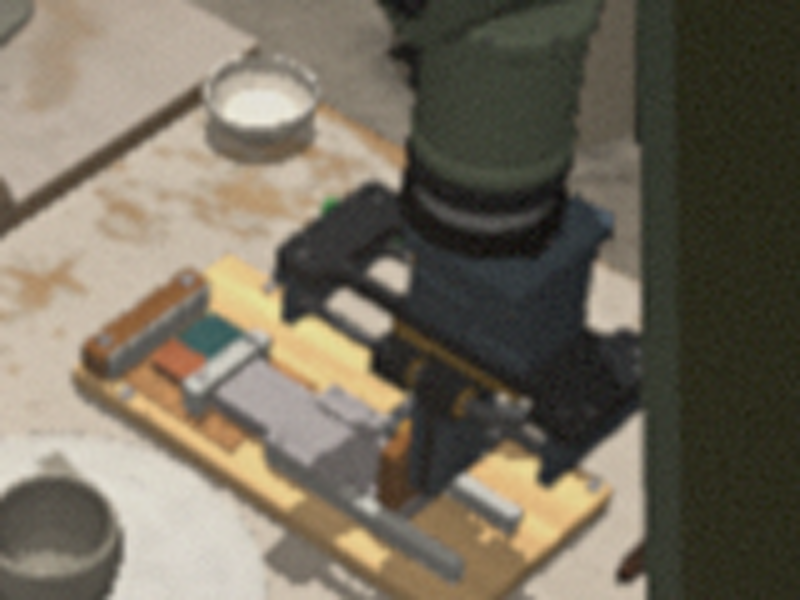

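View pics/t10.png

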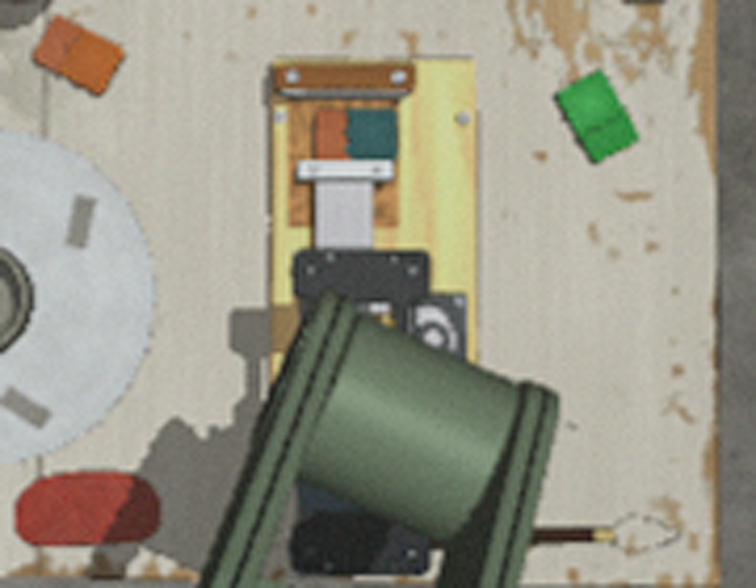

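View pics/w10.png

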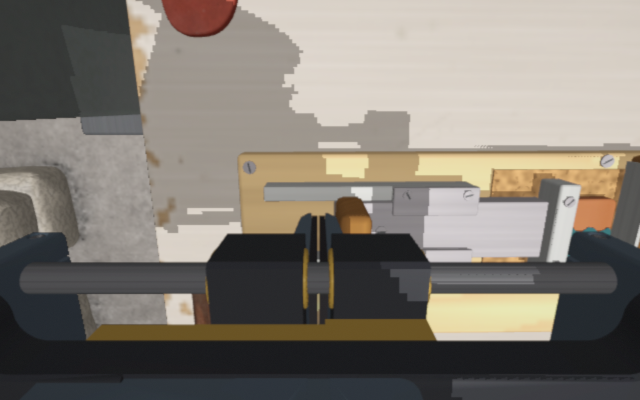

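Run:
```python
from pose import *
w=lambda p,z:((plane(mt,*U(*p),z)[:2]-t)@R).round(1)
print("jaw front",w((345,160),37),"tile front",w((355,109),24.5),"fence",w((345,98),35), "tile R",w((396,135),24.5))
```

```text
jaw front [70.4 -0.3] tile front [103.9  -7.5] fence [109.4  -0.4] tile R [ 87.7 -33.2]
```

```bash
python3 -m handwheel '[[0,[0.3,0,0],0],[0,[0.5,0,0],0],[0,[0.6,0,0],0],[0,[0.7,0,0],0],[0,[0.7,0,0],0]]'; python3 -m handwheel '[[0,[0.1,0,0],0],[0,[0.2,0,0],0],[0,[0.2,0,0],0]]'
```

```text
time_s: 10.0
ee_pos: [440.9, -175.1, 25.2]
ee_rot: [-90.2, -0.7, 0.3]
force: [-2.6, 0.6, -1.6]
gripper_width: 0.5
time_s: 10.3
ee_pos: [441.4, -175.0, 25.2]
ee_rot: [-90.2, -0.5, 0.3]
force: [-6.7, -1.6, 2.0]
gripper_width: 0.8
```

```bash
python3 -m handwheel '[[0,[0.2,0,0],0],[0,[0.4,0,0],0],[0,[0.4,0,0],0],[0,[0.4,0,0],0]]'
python3 - <<'E'
from rel import *
im=vision.grab_frame("scene")[:,:,::-1][120:240,310:470]; cv2.imwrite("pics/s11.png",cv2.resize(im,None,fx=5,fy=5,interpolation=cv2.INTER_CUBIC))
im=vision.grab_frame("top")[:,:,::-1][140:280,280:460]; cv2.imwrite("pics/t11.png",cv2.resize(im,None,fx=4.2,fy=4.2,interpolation=cv2.INTER_CUBIC))
E
```

```text
time_s: 10.7
ee_pos: [441.2, -175.0, 25.2]
ee_rot: [-90.2, -0.0, 0.4]
force: [-13.7, -3.0, 8.5]
gripper_width: 0.7
```

View pics/t11.png

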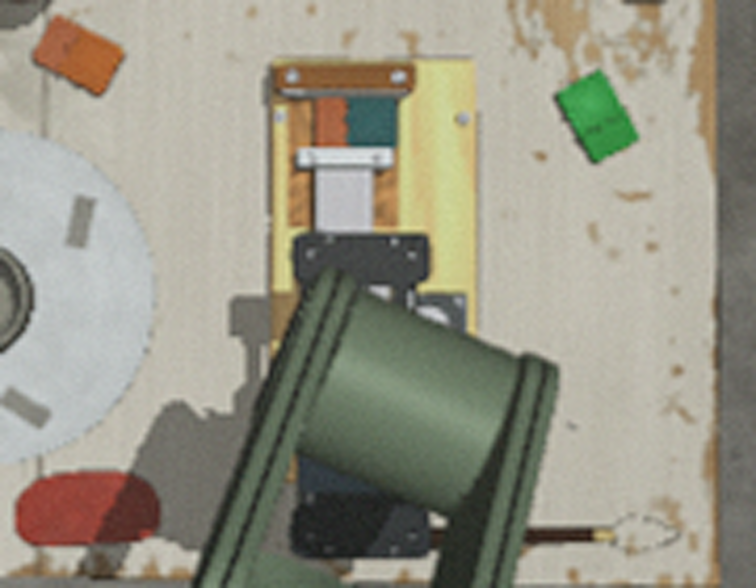

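View pics/s11.png

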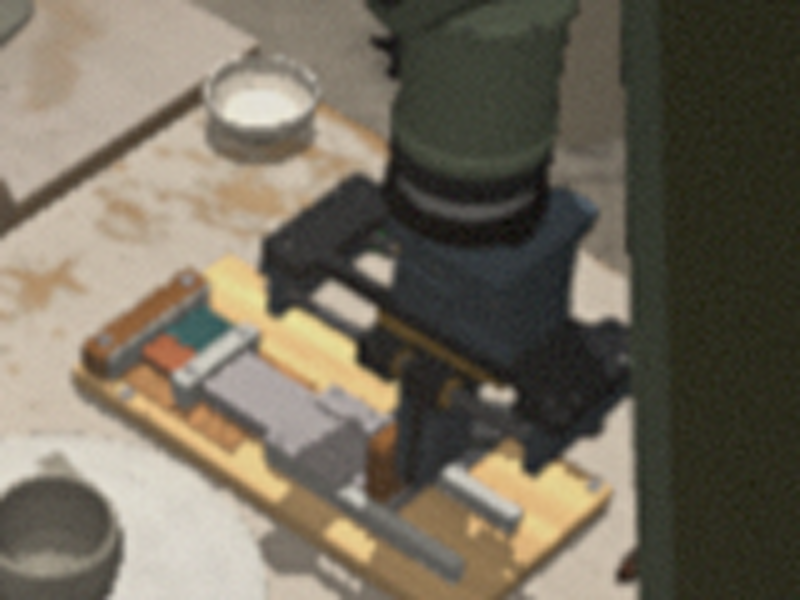

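Jaw, tile and fence are tight: 13.7 N with no further travel, and the tile looks square in the top view. Next I back off and go round to the other side of the knob.

Run:
```python
from rel import *
q,y=knob(1.6,-40); rel([(400,-175,90,.3),(q[0],q[1],90,y),(q[0],q[1],25,y)])
```

```text
t 10.8 pos [ 441.2 -174.9   25.1] rot [-9.017e+01 -3.000e-02  3.800e-01] F [-13.   -2.    8.5] w 0.5 q [-23.  19. 115.  -0.  45. -23.]
[400, -175, 90, 0.3] -> [-4.12, -6.49, 0.0] 0.1
[np.float64(389.404419375435), np.float64(-228.3667608049957), 90, np.float64(-61.34324722093172)] -> [-5.21, -6.47, -5.33] 61.7
[np.float64(389.404419375435), np.float64(-228.3667608049957), 25, np.float64(-61.34324722093172)] -> [-5.21, 0.03, -5.31] 61.7
```

```bash
python3 -m handwheel '[[0,[-0.5,0,0],0],[0,[-2,0,0],0],[0,[-4.1,-1,0],0],[0,[-4.1,-5,0],0],[0,[-4.6,-6.5,-1.5],15],[0,[-5.2,-6.5,-4],30],[0,[-5.2,-6.5,-5.3],45],[0,[-5.2,-6.5,-5.3],62],[0,[-5.2,-6.5,-5.3],62],[0,[-5.2,-6.5,-5.3],62]]'
python3 - <<'E'
from rel import *
q,y=knob(1.6,-40); rel([(q[0],q[1],90,y),(q[0],q[1],25,y)])
cv2.imwrite("pics/w12.png",vision.grab_frame("wrist")[:,:,::-1])
E
```

```text
time_s: 11.8
ee_pos: [391.4, -229.2, 91.0]
ee_rot: [-90.0, -0.4, -51.6]
force: [1.0, 1.7, 0.3]
gripper_width: 0.3
t 11.8 pos [ 391.4 -229.2   91. ] rot [-89.96  -0.39 -51.58] F [1.  1.7 0.3] w 0.3 q [-32.  12. 113.  -0.  54.  20.]
[np.float64(389.404419375435), np.float64(-228.3667608049957), 90, np.float64(-61.34324722093172)] -> [-0.18, 0.1, -0.1] 9.8
[np.float64(389.404419375435), np.float64(-228.3667608049957), 25, np.float64(-61.34324722093172)] -> [-0.23, 6.6, -0.11] 9.8
```

View pics/w12.png

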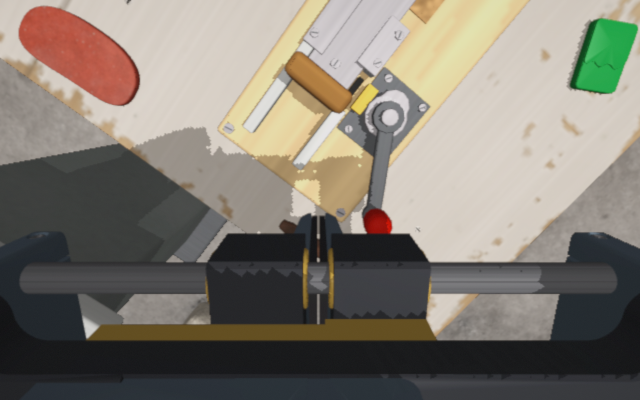

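```bash
python3 -m handwheel '[[0,[-0.2,0,-0.1],8],[0,[-0.2,1,-0.1],10],[0,[-0.2,4,-0.1],10],[0,[-0.2,6.5,-0.1],10],[0,[-0.2,6.5,-0.1],10]]'
python3 - <<'E'
from rel import *
T=[]
for a in np.linspace(1.6,.8,10):
    q,y=knob(a,-20.5); T.append((q[0].round(1),q[1].round(1),25,y.round(1)))
rel(T)
E
```

```text
time_s: 12.35
ee_pos: [388.7, -227.6, 24.0]
ee_rot: [-90.0, -0.2, -61.7]
force: [-0.6, 0.3, 0.2]
gripper_width: 0.5
t 12.35 pos [ 388.7 -227.6   24. ] rot [-89.98  -0.18 -61.68] F [-0.6  0.3  0.2] w 0.5 q [-32.  18. 119.  -0.  44.  30.]
[np.float64(398.8), np.float64(-245.5), 25, np.float64(-61.3)] -> [2.05, -0.09, 0.04] -0.4
[np.float64(400.7), np.float64(-252.1), 25, np.float64(-56.3)] -> [2.72, -0.09, -0.1] -5.4
[np.float64(403.1), np.float64(-258.6), 25, np.float64(-51.2)] -> [3.41, -0.09, -0.2] -10.5
[np.float64(406.2), np.float64(-264.8), 25, np.float64(-46.1)] -> [4.1, -0.08, -0.22] -15.6
[np.float64(409.7), np.float64(-270.7), 25, np.float64(-41.0)] -> [4.79, -0.08, -0.2] -20.7
[np.float64(413.8), np.float64(-276.3), 25, np.float64(-35.9)] -> [5.48, -0.08, -0.1] -25.8
[np.float64(418.4), np.float64(-281.4), 25, np.float64(-30.8)] -> [6.14, -0.08, 0.06] -30.9
[np.float64(423.4), np.float64(-286.2), 25, np.float64(-25.7)] -> [6.8, -0.07, 0.28] -36.0
[np.float64(428.8), np.float64(-290.5), 25, np.float64(-20.6)] -> [7.44, -0.07, 0.55] -41.1
[np.float64(434.6), np.float64(-294.3), 25, np.float64(-15.5)] -> [8.05, -0.07, 0.88] -46.2
```

```bash
python3 -m handwheel '[[0,[1.2,0,0],0],[0,[2.1,0,0],0],[0,[2.7,0,-0.1],-5],[0,[3.4,0,-0.2],-11],[0,[4.1,0,-0.2],-16],[0,[4.8,0,-0.2],-21],[0,[5.5,0,-0.1],-26],[0,[6.1,0,0.1],-31],[0,[6.8,0,0.3],-36],[0,[7.4,0,0.6],-41]]'
python3 - <<'E'
from rel import *
T=[]
for a in np.linspace(.8,0.0,10):
    q,y=knob(a,-20.5); T.append((q[0].round(1),q[1].round(1),25,y.round(1)))
rel(T)
cv2.imwrite("pics/w13.png",vision.grab_frame("wrist")[:,:,::-1])
E
```

```text
time_s: 13.35
ee_pos: [428.6, -290.5, 25.3]
ee_rot: [-90.1, -0.1, -20.5]
force: [-5.5, 2.2, 2.4]
gripper_width: 0.6
t 13.35 pos [ 428.6 -290.5   25.3] rot [-9.011e+01 -5.000e-02 -2.045e+01] F [-5.5  2.2  2.4] w 0.6 q [-35.  22. 110.  -0.  48. -15.]
[np.float64(434.6), np.float64(-294.3), 25, np.float64(-15.5)] -> [0.7, 0.03, -0.15] -5.0
[np.float64(440.7), np.float64(-297.6), 25, np.float64(-10.4)] -> [1.39, 0.03, -0.25] -10.1
[np.float64(447.0), np.float64(-300.3), 25, np.float64(-5.3)] -> [2.07, 0.03, -0.28] -15.2
[np.float64(453.6), np.float64(-302.4), 25, np.float64(-0.2)] -> [2.76, 0.03, -0.24] -20.3
[np.float64(460.3), np.float64(-304.0), 25, np.float64(4.9)] -> [3.45, 0.03, -0.16] -25.4
[np.float64(467.2), np.float64(-304.9), 25, np.float64(10.0)] -> [4.12, 0.03, -0.0] -30.5
[np.float64(474.1), np.float64(-305.3), 25, np.float64(15.1)] -> [4.78, 0.03, 0.2] -35.6
[np.float64(481.0), np.float64(-305.0), 25, np.float64(20.1)] -> [5.42, 0.03, 0.47] -40.6
[np.float64(487.8), np.float64(-304.1), 25, np.float64(25.2)] -> [6.03, 0.03, 0.79] -45.7
[np.float64(494.6), np.float64(-302.6), 25, np.float64(30.3)] -> [6.61, 0.03, 1.17] -50.8
```

View pics/w13.png

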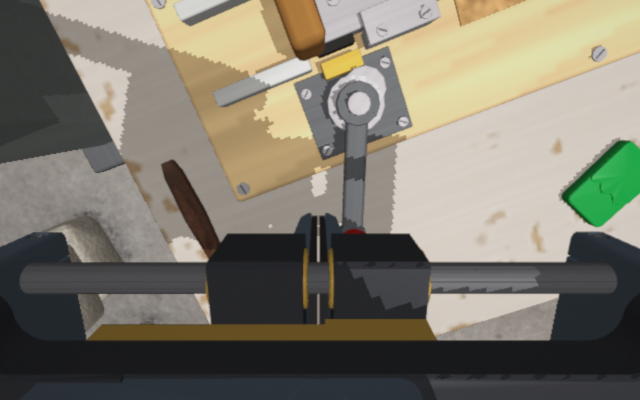

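The lever is following: the arm is at (355,170), and the knob at (353,235) is against the fingers. I'll continue to the locked stop.

```bash
python3 -m handwheel '[[0,[0.7,0,-0.1],-5],[0,[1.4,0,-0.2],-10],[0,[2.1,0,-0.3],-15],[0,[2.8,0,-0.2],-20],[0,[3.4,0,-0.2],-25],[0,[4.1,0,0],-30],[0,[4.8,0,0.2],-36],[0,[5.4,0,0.5],-41],[0,[6.0,0,0.8],-46]]'
python3 - <<'E'
from rel import *
T=[]
for a in (.1,.05,0,-.05):
    q,y=knob(a,-20.5); T.append((q[0].round(1),q[1].round(1),25,y.round(1)))
rel(T)
E
```

```text
time_s: 14.3
ee_pos: [484.9, -305.1, 25.3]
ee_rot: [-90.0, 0.4, 25.9]
force: [-10.4, -2.0, 0.3]
gripper_width: 0.4
t 14.3 pos [ 484.9 -305.1   25.3] rot [-89.97   0.38  25.88] F [-10.4  -2.    0.3] w 0.4 q [-33.  27. 102.  -0.  51. -59.]
[np.float64(487.0), np.float64(-304.2), 25, np.float64(24.6)] -> [0.23, 0.03, -0.01] 1.3
[np.float64(490.8), np.float64(-303.5), 25, np.float64(27.5)] -> [0.6, 0.03, -0.11] -1.6
[np.float64(494.6), np.float64(-302.6), 25, np.float64(30.3)] -> [0.98, 0.03, -0.2] -4.4
[np.float64(498.3), np.float64(-301.5), 25, np.float64(33.2)] -> [1.36, 0.02, -0.26] -7.3
```

```bash
python3 -m handwheel '[[0,[0.4,0,0],0],[0,[0.8,0,-0.1],-3],[0,[1.2,0,-0.2],-5],[0,[1.4,0,-0.2],-5],[0,[1.4,0,-0.2],-5]]'; python3 -m handwheel '[[0,[0.3,0,0],0],[0,[0.6,0,0],0],[0,[0.6,0,0],0]]'
```

```text
time_s: 14.8
ee_pos: [493.7, -302.7, 25.4]
ee_rot: [-89.8, 0.9, 30.9]
force: [-13.1, -5.8, 1.5]
gripper_width: 0.8
time_s: 15.1
ee_pos: [493.4, -302.8, 25.6]
ee_rot: [-89.6, 1.5, 31.1]
force: [-15.1, -9.4, 1.5]
gripper_width: 0.4
```

It's at the stop: 18 N and no further motion. I'll retreat, lift and check.

```bash
python3 -m handwheel '[[0,[-1,0,0],0],[0,[-3,0,0],0],[0,[-3.5,-2,0],0],[0,[-3.5,-7,0],0],[0,[-3.5,-12,0],0],[0,[-8,-14,-5],0],[0,[-12,-14,-10],0],[0,[-16,-14,-15],0],[0,[-20,-14,-20],0],[0,[-20,-14,-20],0]]'
python3 - <<'E'
from rel import *
rel([])
im=vision.grab_frame("scene")[:,:,::-1][140:250,310:450]; cv2.imwrite("pics/s14.png",cv2.resize(im,None,fx=5.4,fy=5.4,interpolation=cv2.INTER_CUBIC))
im=vision.grab_frame("top")[:,:,::-1][140:280,280:460]; cv2.imwrite("pics/t14.png",cv2.resize(im,None,fx=4.2,fy=4.2,interpolation=cv2.INTER_CUBIC))
E
```

```text
time_s: 16.1
ee_pos: [430.5, -567.8, 171.1]
ee_rot: [-89.9, 1.4, 31.0]
force: [0.0, -0.1, 0.2]
gripper_width: 0.5
t 16.1 pos [ 430.5 -567.8  171.1] rot [-89.88   1.45  30.98] F [ 0.  -0.1  0.2] w 0.5 q [-53.  32.  70.  -1.  78. -84.]
```

View pics/t14.png

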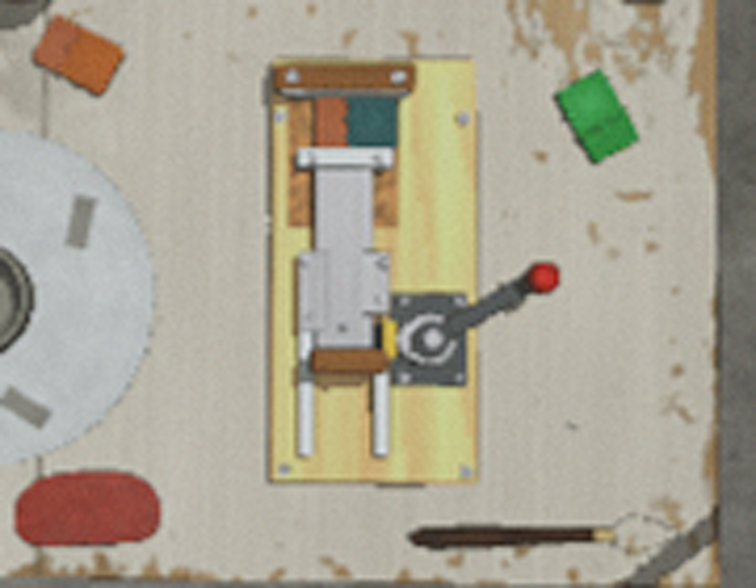

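View pics/s14.png

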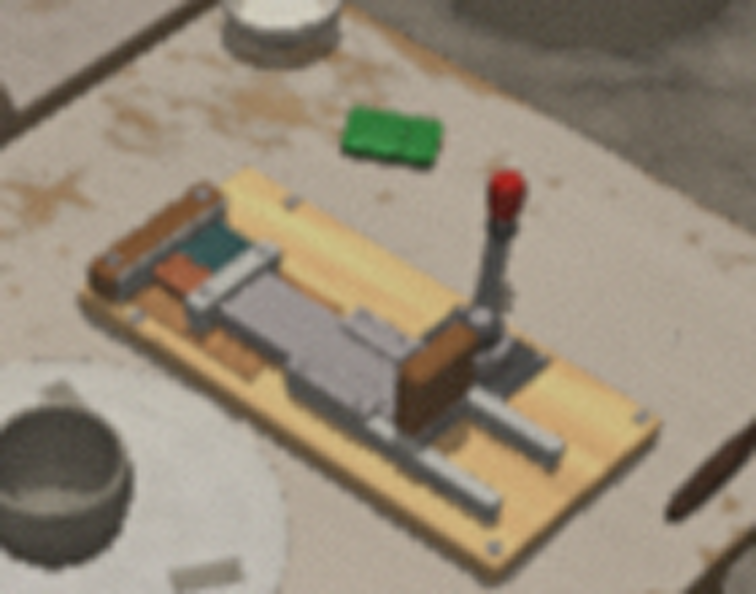

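Run:
```python
from pose import *
w=lambda p,z:((plane(mt,*U(*p),z)[:2]-t)@R).round(1)
print("heel back",w((348,373),70),"jaw front",w((345,149),37),"knob",w((544,277),65))
job.job_done()
```

```text
heel back [-61.3   0.2] jaw front [77.3 -0.3] knob [  -2.6 -118.2]
the job is handed in; nothing more can be done
```

The tile is clamped and I handed the job in at about 16 s; no verdict was reported. I pushed the cam lever round to about 1.6 rad. I then pushed the jaw forward by its heel until the tile was tight against the fence, and pushed the lever back to its locked stop.

**Last checks:**
- **Tight against the fence:** with the lever released, the heel took 13.7 N without moving further.
- **Jaw position:** the heel's back face measured x = -61.3 mm and the jaw face 77.3 mm in the jig frame. Those give slide readings of about 50.7 and 49.3 mm; the target is 48 to 52.5 mm.
- **Lever locked:** the knob was at its 0 rad position in the top view, and pushing it at the stop with about 18 N no longer moved it.
- **Tile and surroundings:** by eye, the tile lies flat and square against the fence. The neighbouring items in the zoomed views look unmoved. I did not measure either, or check every bystander. The gripper is clear of everything.

**Disagreement:** my first sweep at the lever passed over the knob without touching it. In the camera views the shut fingertips sat about 25 mm above the reported TCP height. I lowered the tool by that amount, and all later pushes made contact.

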